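# Hold the battery safety box open just short of its tipping point

### The arm

A 6-joint arm with a two-finger parallel gripper is mounted at the origin on the work surface. World frame = base frame: x ahead of the robot, y to its left, z up, the work surface at z = 0. Lengths are in m, angles in rad, forces in N, time in s.
With the tool pointing down it reaches from about 0.3 to 0.85 m from the base axis. Payload 5.4 kg.
Tool frame: the origin (TCP) lies between the finger pads; the fingertips stand 17 mm ahead of it and the grasp point (between the pads) lies 2 mm behind it; z points along the fingers, y is the line along which they close (so a half turn about z gives the same grasp; the last joint's range is limited). The gripper opens to 85 mm and grips with 20 to 120 N. Pads are 22 mm wide; open, the fingers measure 114 mm over their backs; the gripper's body (76 mm by 85 mm) begins 54 mm behind the grasp point. The pads swing forward as they close: fully open they stand 13 mm farther back than shut.
Start: joints at [-1.334, 0.158, 1.597, -0, 1.386, -0.21], TCP at [0.248, -0.519, 0.248] pointing down, gripper open.
Joint ranges: [-2.91, 2.91], [-0.94, 2.29], [0.18, 2.7], [-1.29, 4.43], [0.17, 2.64], [-3, 3]. Speed limits (rad/s): [2.57, 2.57, 3.14, 3.14, 3.14, 3.14].

### API

Orientations are given as a unit quaternion [x, y, z, w].
In Python, from bench import r gives the robot as it stands.
- The arm moves only by the tool arm_command, never from a script. Its arguments are lists of equal length, an entry for each row: "linear": the shift along the world's x, y, z in m, a list of three; "rotation": the turn, a rotation vector about the world's x, y, z in degrees, a list of three; "jaw": the opening, from -1 (shut) to 1 (fully open), so that 0 is half open. In form: {"linear": [[x, y, z], ...], "rotation": [[ax, ay, az], ...], "jaw": [jaw, ...]}. A call has 1 to 20 rows; each row shifts and turns the commanded pose from where the row before left it; what a row does not reach is not made up. A row lasts 1/8 s, in which the tool goes at most 62.5 mm and 10.7 degrees, less where a joint would pass 70% of its speed; a pose out of reach is approached as far as the arm can. A call with a gripper value outside its range is refused whole. The fingers move at their own pace and stop on an object; the grip force is fixed at half the most. Time passes only in rows, so rows that do not move let the fingers close. It gives the time, the measured TCP pose, the force, the opening and the grip force at its end, in the units of the state.
- r.state(): the state, without advancing time (a new reading comes with each control period).
- r.capture(name): name is "side" or "top" or "wrist"; returns (picture, depth): 384x512x3 uint8, blue, green, red; 384x512 float32, m along the optical axis (not along the pixel's ray), 0 where there is no reading.
- r.calibration(name): a dict with "fov_y" (degrees; the focal length in pixels is half the picture's height over the tangent of half this angle, whatever the lens; pixels are square), "cx", "cy" (the principal point, pixels), "D" ([k1, k2, p1, p2, k3] as OpenCV has them; the pictures are not rectified), "world_to_cam" (4x4, takes a point from world to camera coordinates). Camera axes: x right, y down, z forward; pixel columns grow to the right and rows downward; lengths in m; the calibration is good to about 2 mm. A picture is of the moment at which its call begins: read the wrist's pose just before it. calibration takes no time and is no camera call; for the wrist camera it gives the pose at the moment of the call.
- r.sign_off(): hands the job in; it is judged then, once.
The state is a dict: "time_s": time; "q": joint angles; "joint_velocities": joint speeds; "effort": joint torques, N m; "tcp_pos": TCP position; "eef_rot": TCP orientation; "force": force on the tool from outside, world axes, zero at the start; "wrist_torque": the same for the moment, N m; "finger_gap": finger opening in m; "grip_force": force on a finger pad.
Only numpy, scipy, OpenCV 4.12 (cv2) and the standard library are available. Lean on these libraries where they do the work, as an engineer would, in place of code of your own. Each camera call takes 0.05 s, during which the arm holds its last target. There are 200 camera calls.

### The job

I have a swollen battery to put away with both hands: press the yellow treadle of the red battery safety box right down to its stop so that the catch lets the lid spring ajar, let the treadle come back up, then raise the lid past its balance point, where the gas struts begin to carry it, without letting them throw it up to its open stop. Then ease it back to just below the balance point, so that it would drop by itself if let go, and finish there, still holding the lid steady for me. Leave the battery pack on its tile, the breadboard and the screwdriver where they lie.

Things in the scene. Friction and masses are not known exactly. Their poses are not given: they have to be found in the camera images.
- box: Red sheet-steel battery safety box, fixed to the desk: 180 mm deep (its x), 320 mm wide (y), body 120 mm high, lid 25 mm on top of that. Origin at the centre of its underside; x points from its front (treadle and bar, robot's side) to its back (hinge), y to its left, z up. It stands turned by up to 20 degrees.
- treadle_pad (a point): Centre of the top of the yellow treadle pad (46 by 48 mm), low at the front right corner of the box: 168 mm before its centre, 145 mm to its right, 37 mm up. It turns on a shaft 60 mm behind this point, which sinks 13 mm to the stop (4 N to start, 7 N at the stop) and springs back. The thin upright catch arm, 70 mm to its left and 18 mm before the front wall, tips forward 23 mm as it goes down.
- treadle (a joint): Angle of the treadle in rad: 0 at rest (up), 0.22 pressed down to its stop.
- lid_bar (a point): Middle of the lid's round steel bar handle, 14 mm thick, parallel to the box's y, clear for 96 mm between two end stems that hold its axis 46 mm before the lid's front edge. With the lid shut it lies 226 mm before and 12.5 mm above the hinge axis, 132 mm above the desk (about 154 mm ajar). The lid is lifted by it, pinched from above; it may turn in the grip as the lid swings round the hinge at that 226 mm radius.
- lid_hinge (a point): Middle of the lid's hinge axis, at the back of the box: 90 mm behind the box's centre, 120 mm above the desk; the axis is parallel to the box's y.
- lid (a joint): Opening angle of the lid, rad: 0 shut and caught; 0.095 ajar on two sprung pins once the catch is released; 1.30 at its open stop. Balance point 0.87 (50 degrees): below it the lid drops by itself on to the pins, above it the gas struts inside swing it up. Lifting at the bar takes about 4 N at first; near the balance point its push or pull grows by about 0.5 N per 0.1 rad away from it.
- pack: Bystander: the swollen blue and silver battery pack, 105 by 35 by 25 mm, lying on a white tile 150 mm square and 8 mm thick at the right of the box. Origin at the centre of its underside.
- breadboard: Bystander: white breadboard 165 by 55 by 9 mm, lying at the left of the box. Origin at the centre of its underside.
- screwdriver: Bystander: screwdriver with a green handle, 190 mm long and 26 mm thick, lying on the desk in front of the box. Origin under the point where the handle (100 mm long) ends and the blade begins.

How it is judged:
On the way, in this order (a step that is already met when the one before it is completed fails the run):
1. the treadle is pressed down to its stop by the fingers (value of joint treadle above 0.195 rad and contact force between the fingers and treadle above 1 N), for 0.1 s.
2. the treadle is let up again and the lid, ajar, is raised past its balance point in the fingers (value of joint lid above 0.9 rad and value of joint treadle below 0.03 rad and contact force between the fingers and lid above 0.1 N), for 0.2 s.
At the end, for the whole second after the job is handed in: The fingers still hold the lid (contact force over 0.1 N) at rest (under 0.05 rad/s) between 0.70 and 0.865 rad open, that is up to 10 degrees below its balance point of 0.87, with the treadle back up (under 0.03 rad) (value of joint lid between 0.7 and 0.865 rad and velocity of joint lid between -0.05 and 0.05 rad/s and contact force between the fingers and lid above 0.1 N and value of joint treadle below 0.03 rad); the arm keeps its last pose, push and grip.
It fails at once if the struts have thrown the lid up towards its open stop (over 1.2 rad) (value of joint lid above 1.2 rad).
It fails at once if the battery pack, the breadboard or the screwdriver is shifted by more than 20 mm (distance of any of pack, breadboard, screwdriver from where it was at the start of the episode above 0.02 m).
It also fails if it takes over 61 s, if anything falls off the work surface, if the arm or the gripper's body presses on something with over 40 N, if the wrist force passes 120 N, or if a joint passes its speed limit or range.

## Working session

There is one attempt and no reset: what is moved stays moved. The work goes in short steps, Python scripts to look and compute and a tool call to move; the robot and the scene stay as the last step left them, time stands still between calls to the robot, and variables do not carry over. Pictures are saved under pics/ and viewed, at most 10 in all, crops included, and the job is handed in when it is done.

Besides the shell and the picture viewer there is one more tool, called after ">>>" as name(argument=value, ...) on one line, values as JSON. arm_command: Moves the arm, as the interface text tells. Its arguments: {"type":"object","properties":{"linear":{"type":"array"},"rotation":{"type":"array"},"jaw":{"type":"array"}},"required":["linear","rotation","jaw"]}

```bash
mkdir -p pics
cat > h.py <<'E'
import numpy as np, cv2
from bench import r
def K(n):
    c=r.calibration(n); f=192/np.tan(np.radians(c['fov_y'])/2)
    return np.array([[f,0,c['cx']],[0,f,c['cy']],[0,0,1.]]),np.array(c['D'],float),np.array(c['world_to_cam'])
def unproj(n,uv,depth,c=None):
    k,D,T=c or K(n); uv=np.array(uv,float).reshape(-1,1,2)
    p=cv2.undistortPoints(uv,k,D).reshape(-1,2)
    z=np.array([np.median(depth[int(v)-1:int(v)+2,int(u)-1:int(u)+2]) for u,v in uv.reshape(-1,2)])
    P=np.c_[p*z[:,None],z]; return (P-T[:3,3])@T[:3,:3]
def proj(n,P,c=None):
    k,D,T=c or K(n); rv=cv2.Rodrigues(T[:3,:3])[0]
    return cv2.projectPoints(np.array(P,float).reshape(-1,1,3),rv,T[:3,3],k,D)[0].reshape(-1,2)
E
python3 - <<'E'
from h import *
for n in('top','side'):
    im,d=r.capture(n); cv2.imwrite(f'pics/{n}0.png',im); np.save(f'{n}0.npy',d)
    print(n,K(n)[2].round(3).tolist())
s=r.state();print({k:s[k] for k in('time_s','tcp_pos','eef_rot','force','finger_gap')})
E
```

```text
top [[0.027, -0.999, 0.025, -0.018], [-0.993, -0.03, -0.118, 0.629], [0.119, -0.021, -0.993, 0.97], [0.0, 0.0, 0.0, 1.0]]
side [[-0.954, -0.301, -0.021, 0.603], [-0.183, 0.632, -0.753, 0.176], [0.24, -0.714, -0.658, 1.344], [0.0, 0.0, 0.0, 1.0]]
{'time_s': 0.1, 'tcp_pos': array([ 0.24829343, -0.51806142,  0.24741985]), 'eef_rot': array([ 9.75153010e-01,  2.21530801e-01, -2.49095487e-05, -8.43520614e-04]), 'force': array([-0.09337044,  0.05348594,  0.36333781]), 'finger_gap': 0.0854286191607091}
```

View pics/top0.png

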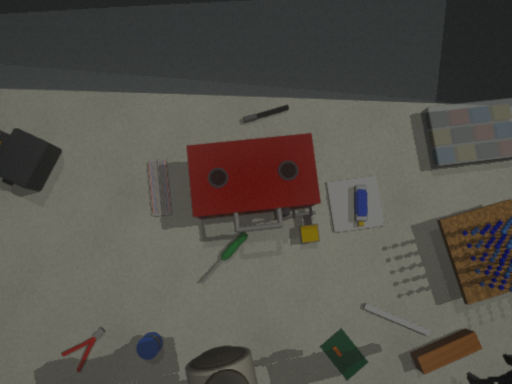

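View pics/side0.png

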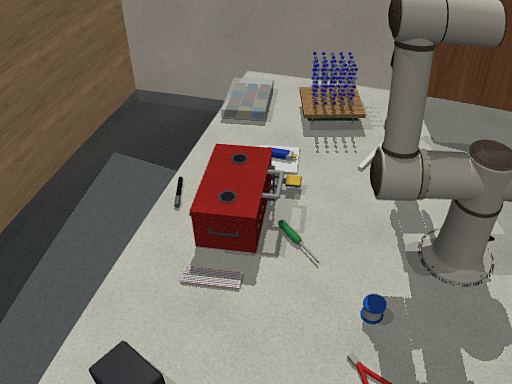

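The top picture shows the box lid with corners near (187,146), (311,135), (319,204) and (192,217), the pad at (310,234), and the bar from (237,228) to (281,221). The screwdriver runs from (244,235) to (200,280), in front of the bar. I'll enlarge this area.

Run:
```python
from h import *
im=cv2.imread('pics/top0.png'); d=np.load('top0.npy')
cv2.imwrite('pics/crop.png',cv2.convertScaleAbs(cv2.resize(im[125:290,180:330],None,fx=4,fy=3.6 and 4,interpolation=cv2.INTER_CUBIC)[:600],alpha=1.4))
P=unproj('top',[(190,149),(308,138),(315,202),(195,213),(310,234),(259,224.5)],d);print(P.round(4))
# fit box
from scipy.optimize import least_squares
uv=np.array([(187,146),(311.5,135),(319,204.5),(192,217),(310,234)])
L=np.array([(.09,.16,.145),(.09,-.16,.145),(-.09,-.16,.145),(-.09,.16,.145),(-.168,-.145,.037)])
def W(p,L):
    c,s=np.cos(p[2]),np.sin(p[2]);return L@np.array([[c,s,0],[-s,c,0],[0,0,1]])+[p[0],p[1],0]
k=K('top')
f=least_squares(lambda p:(proj('top',W(p,L),k)-uv).ravel(),[.45,0,0]);print(f.x,np.degrees(f.x[2]),f.fun.round(1))
```

```text
[[ 7.413e-01  1.642e-01  1.441e-01]
 [ 7.805e-01 -1.388e-01  1.451e-01]
 [ 6.142e-01 -1.582e-01  1.442e-01]
 [ 5.774e-01  1.438e-01  1.441e-01]
 [ 5.358e-01 -1.661e-01  3.730e-02]
 [ 5.602e-01 -2.370e-02  1.000e-04]]
[0.67904355 0.00133691 0.12998438] 7.447556453191574 [ 0.2  0.4 -0.9 -0.1  0.3 -1.   1.  -0.8 -0.7  1.6]
```

View pics/crop.png

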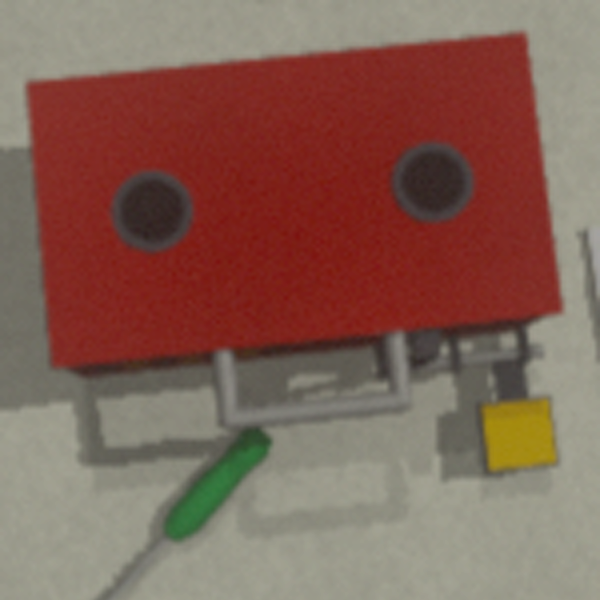

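The crop shows the real bar from (228,415) to (405,402) in crop pixels, the pad at (518,434), and the screwdriver handle just ahead of and below the bar. The box fits at (0.679, 0.001) with yaw 7.4°. Next I'll move above the pad with the jaws shut and aligned to the box x axis.

>>> arm_command(linear=[[0.028, 0.035, 0], [0.028, 0.035, 0], [0.028, 0.035, 0], [0.028, 0.035, 0], [0.028, 0.035, 0], [0.028, 0.035, 0], [0.028, 0.035, 0], [0.028, 0.035, 0], [0.028, 0.035, 0], [0.028, 0.035, 0], [0, 0, -0.04], [0, 0, -0.04], [0, 0, 0]], rotation=[[0, 0, 7.2], [0, 0, 7.2], [0, 0, 7.2], [0, 0, 7.2], [0, 0, 7.2], [0, 0, 7.2], [0, 0, 7.2], [0, 0, 7.2], [0, 0, 7.2], [0, 0, 7.0], [0, 0, 0], [0, 0, 0], [0, 0, 0]], jaw=[-1, -1, -1, -1, -1, -1, -1, -1, -1, -1, -1, -1, -1])

```text
time_s: 1.72
tcp_pos: [0.5259, -0.1669, 0.1644]
eef_rot: [0.66, 0.751, -0.001, -0.004]
force: [-0.3, 0.2, -0.9]
finger_gap: 0.0001
grip_force: 0.0
```

Run:
```python
from h import *
from scipy.spatial.transform import Rotation as R
s=r.state(); k=K('wrist'); im,d=r.capture('wrist'); cv2.imwrite('pics/w1.png',im); np.save('w1.npy',d)
c,si=np.cos(.13),np.sin(.13)
B=lambda x,y,z:[.679+c*x-si*y,.0013+si*x+c*y,z]
P=[B(-.168,-.145,.037),B(-.136,0,.132),B(-.136,-.048,.132)]
print(s['time_s'],s['tcp_pos'],R.from_quat(s['eef_rot']).as_matrix().round(3).tolist(),s['q'].round(2) if hasattr(s['q'],'round') else s['q'],s['force'])
print(np.round(P,4),proj('wrist',P,k))
```

```text
1.725 [ 0.52585008 -0.16690775  0.16443991] [[-0.129, 0.992, -0.008], [0.992, 0.129, 0.004], [0.005, -0.007, -1.0]] [-0.53  0.18  1.74  0.    1.23 -0.66] [-0.31946444  0.15805502 -0.87006753]
[[ 0.5312 -0.1643  0.037 ]
 [ 0.5441 -0.0163  0.132 ]
 [ 0.5504 -0.0639  0.132 ]] [[262.28493254 185.44973915]
 [341.085515   -77.75271992]
 [332.53617994  43.3661364 ]]
```

View pics/w1.png

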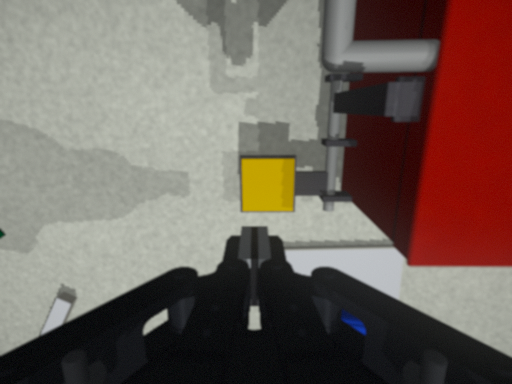

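The wrist view shows the pad centred at (268,184), about 5 mm further from the robot than the fit predicted, so the box origin is nearer x=0.683. The bar corner is at (338,58). I'll descend on the pad and then press slowly.

>>> arm_command(linear=[[0.006, 0.001, -0.035], [0, 0, -0.035], [0, 0, -0.03], [0, 0, -0.008], [0, 0, -0.005], [0, 0, -0.005], [0, 0, -0.003], [0, 0, -0.002], [0, 0, 0], [0, 0, 0]], rotation=[[0, 0, 0], [0, 0, 0], [0, 0, 0], [0, 0, 0], [0, 0, 0], [0, 0, 0], [0, 0, 0], [0, 0, 0], [0, 0, 0], [0, 0, 0]], jaw=[-1, -1, -1, -1, -1, -1, -1, -1, -1, -1])

```text
time_s: 3.02
tcp_pos: [0.5354, -0.1685, 0.047]
eef_rot: [0.66, 0.751, -0.0, 0.001]
force: [-2.1, -0.4, 5.2]
finger_gap: 0.0
grip_force: 2.7
```

>>> arm_command(linear=[[0, 0, -0.003], [0, 0, -0.003], [0, 0, -0.003], [0, 0, 0], [0, 0, 0]], rotation=[[0, 0, 0], [0, 0, 0], [0, 0, 0], [0, 0, 0], [0, 0, 0]], jaw=[-1, -1, -1, -1, -1])

```text
time_s: 3.65
tcp_pos: [0.5359, -0.1686, 0.0412]
eef_rot: [0.66, 0.751, -0.0, 0.001]
force: [-12.1, 4.5, 28.4]
finger_gap: -0.0002
grip_force: 15.2
```

The force rose to 28 N, so the treadle is at its stop. Now I'll lift off and check.

>>> arm_command(linear=[[0, 0, 0], [0, 0, 0.01], [0, 0, 0.01], [0, 0, 0.03], [0, 0, 0.05], [-0.02, 0.02, 0.06], [0.01, 0.045, 0.05], [0.01, 0.045, 0], [0.01, 0, 0], [0, 0, 0], [0, 0, 0], [0, 0, 0]], rotation=[[0, 0, 0], [0, 0, 0], [0, 0, 0], [0, 0, 0], [0, 0, 0], [0, 0, 0], [0, 0, 0], [0, 0, 0], [0, 0, 0], [0, 0, 0], [0, 0, 0], [0, 0, 0]], jaw=[-1, -1, -1, -1, -1, -0.2, -0.2, -0.2, -0.2, -0.2, -0.2, -0.2])

```text
time_s: 5.15
tcp_pos: [0.5444, -0.0632, 0.2384]
eef_rot: [0.661, 0.751, -0.0, -0.0]
force: [-0.5, 0.6, -0.4]
finger_gap: 0.034
grip_force: 0.0
```

Run:
```python
from h import *
s=r.state(); k=K('wrist'); im,d=r.capture('wrist'); cv2.imwrite('pics/w2.png',im); np.save('w2.npy',d)
np.savez('w2k.npz',K=k[0],D=k[1],T=k[2])
print(s['time_s'],s['tcp_pos'],s['finger_gap'],s['force'])
c,si=np.cos(.13),np.sin(.13)
B=lambda x,y,z:[.683+c*x-si*y,.0013+si*x+c*y,z]
print(proj('wrist',[B(-.135,0,.154),B(-.135,-.048,.154),B(-.168,-.145,.037)],k))
im,d=r.capture('top');T=unproj('top',[(190,149),(308,138),(315,202),(195,213),(311,232)],d);print(T.round(4))
```

```text
5.15 [ 0.54436816 -0.0631552   0.23835455] 0.03401878164458595 [-0.52085841  0.62355951 -0.37437268]
[[270.21197537 140.48110109]
 [269.44645338 204.5064917 ]
 [237.09656058 248.7995222 ]]
[[ 0.7413  0.1642  0.144 ]
 [ 0.7804 -0.1388  0.1454]
 [ 0.5658 -0.0747  0.5593]
 [ 0.5762  0.1416  0.1605]
 [ 0.5249 -0.069   0.5623]]
```

View pics/w2.png

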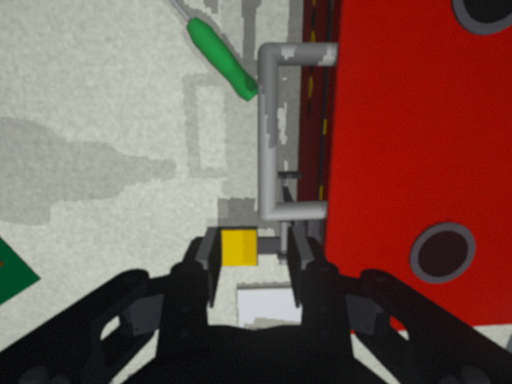

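The lid is ajar: its front edge now reads z=0.1605. The bar runs from (269,53) to (267,211) with its middle at (267,132), which puts it near (0.546, -0.010, 0.154). The treadle is up, with the pad at (239,247) where the rest pose predicts (237,249). I'll descend and pinch the bar.

>>> arm_command(linear=[[0.001, 0.027, 0], [0.001, 0.026, 0], [0, 0, -0.03], [0, 0, -0.03], [0, 0, -0.02], [0, 0, -0.006], [0, 0, 0], [0, 0, 0], [0, 0, 0], [0, 0, 0], [0, 0, 0], [0, 0, 0]], rotation=[[0, 0, 0], [0, 0, 0], [0, 0, 0], [0, 0, 0], [0, 0, 0], [0, 0, 0], [0, 0, 0], [0, 0, 0], [0, 0, 0], [0, 0, 0], [0, 0, 0], [0, 0, 0]], jaw=[-0.2, -0.2, -0.2, -0.2, -0.2, -0.2, -0.2, -1, -1, -1, -1, -1])

```text
time_s: 6.75
tcp_pos: [0.5466, -0.0097, 0.1537]
eef_rot: [0.66, 0.751, -0.0, 0.0]
force: [-5.8, -1.6, 4.3]
finger_gap: 0.0119
grip_force: 58.5
```

Gripped. Now I'll work out the arc steps.

Run:
```python
import numpy as np
t=np.array([.095,.12,.15,.2,.25,.3,.35,.4,.45,.5,.55,.6,.65,.7,.74,.78,.82,.86,.9,.93,.96]);a=t+.055;R=.2263
h=-R*np.cos(a);z=R*np.sin(a)
P=np.c_[.9916*h,.1296*h,z];print((np.diff(P,axis=0)*1000).round(1).tolist());print((P-P[0]).round(4)[[5,10,-1]]);i=[-1,15]
```

```text
[[0.9, 0.1, 5.6], [1.3, 0.2, 6.7], [2.6, 0.3, 11.0], [3.1, 0.4, 10.9], [3.6, 0.5, 10.7], [4.2, 0.5, 10.5], [4.7, 0.6, 10.3], [5.2, 0.7, 10.0], [5.7, 0.7, 9.8], [6.1, 0.8, 9.5], [6.6, 0.9, 9.1], [7.1, 0.9, 8.8], [7.5, 1.0, 8.4], [6.3, 0.8, 6.5], [6.5, 0.9, 6.2], [6.8, 0.9, 5.9], [7.0, 0.9, 5.7], [7.2, 0.9, 5.4], [5.6, 0.7, 3.8], [5.7, 0.7, 3.7]]
[[0.0115 0.0015 0.0448]
 [0.0373 0.0049 0.0949]
 [0.1035 0.0135 0.1584]]
```

>>> arm_command(linear=[[0.0009, 0.0001, 0.0056], [0.0013, 0.0002, 0.0067], [0.0026, 0.0003, 0.011], [0.0031, 0.0004, 0.0109], [0.0036, 0.0005, 0.0107], [0.0042, 0.0005, 0.0105], [0.0047, 0.0006, 0.0103], [0, 0, 0]], rotation=[[0, 0, 0], [0, 0, 0], [0, 0, 0], [0, 0, 0], [0, 0, 0], [0, 0, 0], [0, 0, 0], [0, 0, 0]], jaw=[-1, -1, -1, -1, -1, -1, -1, -1])

```text
time_s: 7.75
tcp_pos: [0.5657, -0.0071, 0.2197]
eef_rot: [0.66, 0.751, -0.002, -0.001]
force: [-9.5, -4.8, -0.7]
finger_gap: 0.0118
grip_force: 58.6
```

Run:
```python
from h import *
im,d=r.capture('side'); cv2.imwrite('pics/s2.png',cv2.resize(im[80:300,150:400],None,fx=3,fy=2.7 and 3)[:600])
```

```text
(no output)
```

View pics/s2.png

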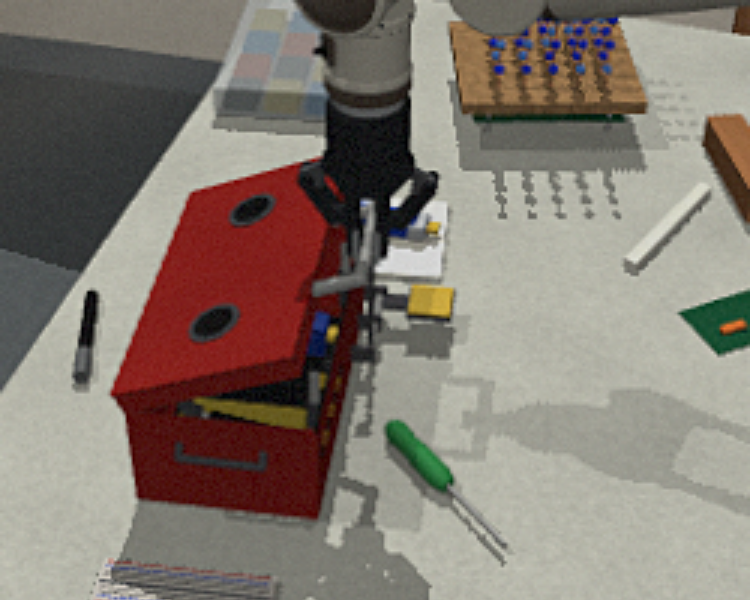

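The side view shows the bar held near crop (365,225) and the lid swinging up with it. The pad at (430,302) is up, and the screwdriver, breadboard and pack haven't moved. Continuing the lift.

>>> arm_command(linear=[[0.0047, 0.0006, 0.0103], [0.0052, 0.0007, 0.01], [0.0057, 0.0007, 0.0098], [0.0061, 0.0008, 0.0095], [0.0066, 0.0009, 0.0091], [0.0071, 0.0009, 0.0088], [0, 0, 0], [0, 0, 0]], rotation=[[0, 0, 0], [0, 0, 0], [0, 0, 0], [0, 0, 0], [0, 0, 0], [0, 0, 0], [0, 0, 0], [0, 0, 0]], jaw=[-1, -1, -1, -1, -1, -1, -1, -1])

```text
time_s: 8.8
tcp_pos: [0.6021, -0.0022, 0.2768]
eef_rot: [0.66, 0.751, -0.0, -0.0]
force: [-6.9, -3.4, 2.1]
finger_gap: 0.0118
grip_force: 59.3
```

>>> arm_command(linear=[[0.0063, 0.0008, 0.0065], [0.0065, 0.0009, 0.0062], [0.0068, 0.0009, 0.0059], [0.007, 0.0009, 0.0057], [0, 0, 0]], rotation=[[0, 0, 0], [0, 0, 0], [0, 0, 0], [0, 0, 0], [0, 0, 0]], jaw=[-1, -1, -1, -1, -1])

```text
time_s: 9.43
tcp_pos: [0.6292, 0.0015, 0.3035]
eef_rot: [0.66, 0.751, 0.0, 0.001]
force: [-9.4, -2.3, 9.6]
finger_gap: 0.0117
grip_force: 59.5
```

Run:
```python
from h import *
im,d=r.capture('side'); cv2.imwrite('pics/s3.png',cv2.resize(im[80:280,150:400],None,fx=3,fy=3)); np.save('s3.npy',d)
im,dt=r.capture('top'); cv2.imwrite('pics/t3.png',im)
# lid plane from red pixels, side+top
for n,im,d in(('top',im,dt),('side',cv2.imread('pics/s3.png')[::3,::3],d)):
    if n=='side': full=r.capture('side'); im,d=full
    m=(im[...,2]>60)&(im[...,1]<40)&(im[...,0]<40)&(d>0)
    v,u=np.nonzero(m); k=K(n)
    p=cv2.undistortPoints(np.c_[u,v].astype(float).reshape(-1,1,2),k[0],k[1]).reshape(-1,2); z=d[v,u]
    P=(np.c_[p*z[:,None],z]-k[2][:3,3])@k[2][:3,:3]
    P=P[(P[:,2]>.17)&(P[:,2]<.32)]
    rng=np.random.default_rng(0);best=0
    for _ in range(300):
        q=P[rng.choice(len(P),3,False)];nn=np.cross(q[1]-q[0],q[2]-q[0]);nn/=np.linalg.norm(nn)+1e-12
        i=abs((P-q[0])@nn)<.003
        if i.sum()>best:best=i.sum();I=i
    Q=P[I]-P[I].mean(0);nn=np.linalg.svd(Q,full_matrices=False)[2][2];print(n,len(P),best,nn.round(3),'angle',np.arccos(abs(nn[2])))
```

```text
top 1042 794 [-0.737 -0.101 -0.668] angle 0.8394994399253686
side 1696 1117 [0.751 0.101 0.652] angle 0.8605839692916127
```

Plane fits give the lid at about 0.85 rad. I'll go past balance to about 0.97 rad and hold.

>>> arm_command(linear=[[0.0054, 0.0007, 0.0042], [0.0054, 0.0007, 0.0042], [0.0053, 0.0007, 0.0041], [0.0053, 0.0007, 0.004], [0, 0, 0], [0, 0, 0], [0, 0, 0], [0, 0, 0]], rotation=[[0, 0, 0], [0, 0, 0], [0, 0, 0], [0, 0, 0], [0, 0, 0], [0, 0, 0], [0, 0, 0], [0, 0, 0]], jaw=[-1, -1, -1, -1, -1, -1, -1, -1])

```text
time_s: 10.58
tcp_pos: [0.6507, 0.0044, 0.3196]
eef_rot: [0.66, 0.751, 0.001, 0.001]
force: [-6.3, -1.3, 7.4]
finger_gap: 0.0116
grip_force: 59.4
```

```bash
cat > lid.py <<'E'
from h import *
def angle():
  for n in('top','side'):
    im,d=r.capture(n); k=K(n)
    m=(im[...,2]>60)&(im[...,1]<40)&(im[...,0]<40)&(d>0)
    v,u=np.nonzero(m)
    p=cv2.undistortPoints(np.c_[u,v].astype(float).reshape(-1,1,2),k[0],k[1]).reshape(-1,2); z=d[v,u]
    P=(np.c_[p*z[:,None],z]-k[2][:3,3])@k[2][:3,:3]
    P=P[(P[:,2]>.17)&(P[:,2]<.34)]
    rng=np.random.default_rng(0);best=0
    for _ in range(300):
        q=P[rng.choice(len(P),3,False)];nn=np.cross(q[1]-q[0],q[2]-q[0]);nn/=np.linalg.norm(nn)+1e-12
        i=abs((P-q[0])@nn)<.003
        if i.sum()>best:best=i.sum();I=i
    Q=P[I]-P[I].mean(0);nn=np.linalg.svd(Q,full_matrices=False)[2][2];print(n,len(P),best,nn.round(3),'angle',np.arccos(abs(nn[2])).round(3))
E
python3 -c "
from lid import *
angle()"
```

```text
top 1071 693 [-0.809 -0.112 -0.577] angle 0.956
side 1375 811 [-0.815 -0.111 -0.569] angle 0.965
```

Both views agree on 0.96 rad, past 0.9. Now I'll ease back to about 0.79.

>>> arm_command(linear=[[-0.0044, -0.0006, -0.0032], [-0.0044, -0.0006, -0.0032], [-0.0044, -0.0006, -0.0032], [-0.0044, -0.0006, -0.0033], [-0.0044, -0.0006, -0.0034], [-0.0044, -0.0006, -0.0034], [-0.0042, -0.0005, -0.0034], [0, 0, 0], [0, 0, 0], [0, 0, 0], [0, 0, 0], [0, 0, 0]], rotation=[[0, 0, 0], [0, 0, 0], [0, 0, 0], [0, 0, 0], [0, 0, 0], [0, 0, 0], [0, 0, 0], [0, 0, 0], [0, 0, 0], [0, 0, 0], [0, 0, 0], [0, 0, 0]], jaw=[-1, -1, -1, -1, -1, -1, -1, -1, -1, -1, -1, -1])

```text
time_s: 12.18
tcp_pos: [0.621, 0.0004, 0.2969]
eef_rot: [0.66, 0.751, 0.002, 0.002]
force: [-5.7, -0.9, 7.3]
finger_gap: 0.0116
grip_force: 60.1
```

```bash
python3 -c "
from lid import *
angle()
im,d=r.capture('side'); cv2.imwrite('pics/s4.png',cv2.resize(im[80:280,150:400],None,fx=3,fy=3))"
```

```text
top 1097 878 [-0.706 -0.097 -0.701] angle 0.794
side 1842 1254 [0.721 0.098 0.686] angle 0.815
```

View pics/s4.png

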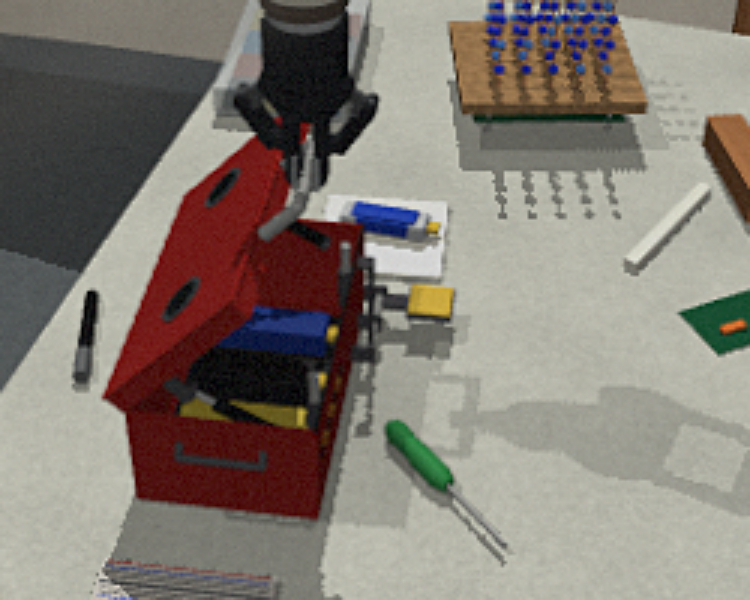

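The lid is held at about 0.80 rad with the bar in the fingers at crop (305,150). The treadle is up at (430,302) and the bystanders are where they were. Handing in.

```bash
python3 -c "
from bench import r
print(r.sign_off())"
```

```text
the job is handed in; nothing more can be done
None
```

I pressed the treadle to its stop and let it back up, raised the lid to about 0.96 rad, eased it back to about 0.80 rad, and handed in still holding it there; the camera shows the pack, breadboard and screwdriver where they lay, and the verdict itself was not shown.

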